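# Screw down the sole press and lock it with its pin

### The job

Wind the red crank of the sole press clockwise until its pad is down on the sole and the cross hole in the screw head lines up with the yellow pin groove, then take the red-handled locking pin from the bench and push it along the groove through the hole, fully home, and let go. Leave the jar, tin, bottle and hammer undisturbed.

Things in the scene. Friction and masses are not known exactly. Their poses are not given: they have to be found in the camera images.
- press: Green sole press, fixed. Origin: underside centre on the vertical screw axis; z up. Base 200 (x) x 160 (y) x 20 mm, on it a glued sole (top 36 mm); columns at x = -80 and +80 mm (tops 118 mm); bridge 200 (x) x 60 (y) mm, top at 110 mm. On the bridge two yellow open-topped saddles form one groove along y through the screw axis: guide at y = -62 to -32 mm, far cheek at +32 to +44 mm.
- crank (a joint): Angle (rad) of screw, head and crank; grows clockwise from above, screwing down 12 mm a turn. 0 = lined up: pad on the sole, hole level and in line with the groove, crank arm pointing to the press's +y (away from the guide). Starts at -14.1 to -6.6 (1 to 2.25 turns short); ends at +1.5. The pin enters up to about 0.1 rad off. Stays where left; takes about 2 N at the handle.
- screw_axis (a point): Point on the vertical screw axis at the height of the centre line of a pin in the groove, 134 mm above the bench; fixed to the press. Its axes are the press's.
- cross_hole (a point): Centre of the cross hole in the steel screw head (44 mm across, 40 mm tall). Hole 18 mm wide and high, 34 mm long, along this point's y axis, which points along the crank arm. Meets point screw_axis when lined up; half a turn off it is 6 mm too high or low, a whole turn 12 mm.
- crank_handle (a point): Middle of the crank's upright round wooden handle, 24 mm thick, 60 mm tall (30 mm above and below this point; the red arm is under it), spinning freely on its own axis, 60 mm out from the screw axis. It circles that axis and sinks 12 mm a turn; 196 mm above the bench when lined up.
- pin: Locking pin, 137 mm long, about 160 g. Steel shaft 14 mm thick, 107 mm long (last 8 mm tapered) along +x, centre line 7 mm above the underside. Red handle at x = -30 to 0 mm: upright grip 16 mm thick (y), top at 55 mm, on a foot 36 mm wide, 5 mm tall. Origin: on the underside, at the handle's front face (shoulder). Starts lying on the bench. Fully home the shoulder meets the guide's end.
- pin_tip (a point): Nose of the pin, on the shaft's centre line, 107 mm ahead of the shoulder. Fully home it lies about 45 mm beyond the screw axis, through the far cheek.
- pin_grip (a point): Middle of the pin's flat upright grip, where to hold it: 15 mm behind the shoulder, 36 mm above the pin's underside.
- guide_mouth (a point): Open -y end of the groove, at the guide's end face, 62 mm from the screw axis, 134 mm above the bench: the height of the centre line of a pin in the groove. Groove floor 126.5 mm, walls up to 141.5 mm above the bench; 17 mm wide in the guide, 19 mm in the far cheek. The pin can be laid in from above and slides towards the press's +y.
- glue_jar: Amber glue jar, 76 mm across, 95 mm tall; a bystander. Origin: underside.
- polish_tin: Dark steel polish tin, 80 mm across, 50 mm tall; a bystander. Origin: underside.
- dye_bottle: Blue dye bottle, 52 mm across, 100 mm tall; a bystander. Origin: underside.
- hammer: Hammer lying on the bench, a bystander. Origin: underside.
Mind the look-alikes: they are no part of the job. What is shaped like the pin but orange or turquoise is not meant.

How it is judged (in metres and radians):
On the way, in this order (a step that is already met when the one before it is completed fails the run):
1. the screw is wound down to where its cross hole lines up with the groove (crank within 0.2 rad of lined up) (value of joint crank between -0.2 and 0.2 rad), for 0.2 s.
2. the pin's nose is through the screw head (y of pin_tip in the frame of press above 0.018 m and x of pin_tip in the frame of press between -0.008 and 0.008 m and z of pin_tip in the frame of cross_hole between -0.008 and 0.008 m), for 0.1 s.
At the end, for the whole second after the job is handed in: The crank stands within 0.25 rad of lined up; the pin lies through the screw head along the groove (nose within 6 mm sideways and in height, direction within 0.12 rad) and is home to within about 8 mm of its shoulder touching the guide; it is released and at rest (value of joint crank between -0.25 and 0.25 rad and y of pin_tip in the frame of press above 0.037 m and x of pin_tip in the frame of press between -0.006 and 0.006 m and z of pin_tip in the frame of cross_hole between -0.006 and 0.006 m and angle between the x axis of pin and the y axis of press, either way round below 0.12 rad and linear speed of pin below 0.02 m/s and contact force between pin and the fingers below 0.1 N).
It fails at once if the jar, tin, bottle or hammer is pushed more than 30 mm (distance of any of glue_jar, polish_tin, dye_bottle, hammer from where it was at the start of the episode above 0.03 m).
It fails at once if the jar, tin or bottle is tipped over (angle between any of glue_jar, polish_tin, dye_bottle's own z axis and vertical above 0.5 rad).
It also fails if it takes over 72 s, if anything falls off the work surface, if the arm or the gripper's body presses on something with over 40 N, if the wrist force passes 120 N, or if a joint passes its speed limit or range.

### The arm

A 7-joint arm with a two-finger parallel gripper is mounted at the origin on the work surface. World frame = base frame: x ahead of the robot, y to its left, z up, the work surface at z = 0. Lengths are in m, angles in degrees, forces in N, time in s.
With the tool pointing down it reaches from about 0.425 to 0.875 m from the base axis. Payload 4.7 kg.
Tool frame: the origin (TCP) lies midway between the tips of the shut fingers; the grasp point (between the pads) lies 19 mm behind it; z points along the fingers, y is the line along which they close (so a half turn about z gives the same grasp; the last joint's range is limited). The gripper opens to 87 mm and grips with 3 to 60 N. Pads are 19 mm wide; open, the fingers measure 117 mm over their backs; the gripper's body (75 mm by 190 mm) begins 51 mm behind the grasp point.
Start: joints at [70.021, 18.392, -4.016, 83.108, 1.295, 78.541, -3.26], TCP at [0.231, -0.608, 0.223] pointing down, gripper open.
Joint ranges: [-163.93, 163.93], [-17.29, 119.83], [-79.2, 71.16], [3.27, 140.29], [-89.18, 269.18], [5.43, 117.66], [-154.24, 154.24]. Speed limits (degrees/s): [147.25, 147.25, 180, 180, 180, 180, 180].

### API

Orientations are given as [roll, pitch, yaw] about the fixed x, y, z axes, in that order (R = Rz(yaw) Ry(pitch) Rx(roll)).
In Python, from cell import env, viewer, boxes_of, masks_of gives the robot as it stands. The module is installed in compiled form; this text tells all that it offers.
- The arm moves only by the tool apply_moves, never from a script. Its argument "moves" is a list of rows, each a list of 7 numbers: the shift along the tool's x, y, z scaled (see below), then the turn, a rotation vector about the tool's x, y, z scaled (see below), then the opening, from 0 (shut) to 1 (fully open). A call has 1 to 20 rows; each row is the pose to reach, as a shift and turn from the pose commanded when the call began, along the tool's axes at that moment; what a row does not reach only later rows make up. The controller multiplies each number of a shift by 0.2 m and each number of a turn by 1.5 rad. A row lasts 1/10 s, in which the tool goes at most 50 mm and 8.59 degrees, less where a joint would pass 70% of its speed; a pose out of reach is approached as far as the arm can. A call with a number of a shift or a turn outside -1 to 1 is refused whole. A call with a gripper value outside its range is refused whole. The fingers move at their own pace and stop on an object; "grip_force" is the grip in N (left out, the last holds). Time passes only in rows, so rows that repeat a pose let the fingers close. It gives the time, the measured TCP pose, the force, the opening and the grip force at its end, in the units of the state.
- env.get_obs(): the state, without advancing time (a new reading comes with each control period).
- viewer.read_camera(name): name is "side" or "top" or "wrist"; returns the picture (384x512x3 uint8, red, green, blue); there is no depth.
- viewer.get_calibration(name): a dict with "fov_y" (degrees; the focal length in pixels is half the picture's height over the tangent of half this angle, whatever the lens; pixels are square), "cx", "cy" (the principal point, pixels), "position" and "orientation" of the camera in the world. Camera axes: x right, y up, looking along -z (the intrinsics and any distortion apply to the point x, -y, -z); pixel columns grow to the right and rows downward; lengths in m; the calibration is good to about 2 mm. A picture is of the moment at which its call begins: read the wrist's pose just before it. get_calibration takes no time and is no camera call; for the wrist camera it gives the pose at the moment of the call.
- env.sign_off(): hands the job in; it is judged then, once.
Trained networks look in the newest picture that a camera, given by its name, has taken for a name from the list of things; names that differ only in an ending like _2 or _b are one class to them, and where a whole thing is asked for, a point or a joint stands for the part that bears it (a point fixed in the world has none). Each returns a list of dicts, best first, with "conf" (0 to 1); they miss things now and then, are a little off and sometimes report something else, mostly with a low value. They report only what shows in the picture. A call takes as long as a camera call. They do not tell look-alikes from the thing itself.
- boxes_of(camera, target): "location" ([column, row] in pixels, amid what is visible of it).
- masks_of(camera, target): "pixels" (384x512 bool, what is visible of it) and "location" ([column, row] in pixels, amid what is visible of it).
The state is a dict: "time_s": time; "qpos": joint angles; "joint_velocities": joint speeds; "effort": joint torques, N m; "tool_pos": TCP position; "tool_rot": TCP orientation; "force": force on the tool from outside, world axes, zero at the start; "wrist_torque": the same for the moment, N m; "grip_width": finger opening in m; "grasp_force": force on a finger pad.
Only numpy, scipy, OpenCV 4.12 (cv2) and the standard library are available. Lean on these libraries where they do the work, as an engineer would, in place of code of your own. Each camera call takes 0.05 s, during which the arm holds its last target. There are 200 camera calls.

## Working session

There is one attempt and no reset: what is moved stays moved. The work goes in short steps, Python scripts to look and compute and a tool call to move; the robot and the scene stay as the last step left them, time stands still between calls to the robot, and variables do not carry over. Pictures are saved under pics/ and viewed, at most 10 in all, crops included, and the job is handed in when it is done.

Besides the shell and the picture viewer there is one more tool, called as name([rows], argument=value, ...), one row to a line, values as JSON. apply_moves: Moves the arm, as the interface text tells. Shifts and turns lie within -1 to 1; 1 stands for 0.2 m of shift or 1.5 rad of turn. Its arguments: {"type":"object","properties":{"moves":{"type":"array","items":{"type":"array","items":{"type":"number","minimum":-1,"maximum":1}}},"grip_force":{"type":"number"}},"required":["moves"]}

```bash
mkdir -p pics; python3 - <<'E'
from cell import env, viewer, boxes_of, masks_of
import cv2, numpy as np
o=env.get_obs(); print(o['time_s'],o['tool_pos'],o['tool_rot'],o['qpos'])
ims=[]
for n in ['side','top','wrist']:
    im=viewer.read_camera(n); cv2.imwrite(f'pics/{n}0.png',im[...,::-1]); ims.append(im)
    print(n,viewer.get_calibration(n))
    if n!='wrist':
        for t in ['press','crank_handle','pin','glue_jar','polish_tin','dye_bottle','hammer']:
            print(t,[(np.round(d['location']).tolist(),round(d['conf'],2)) for d in boxes_of(n,t)[:4]])
E
```

```text
0.0 [ 0.23042832 -0.60718918  0.22143642] [-1.79888285e+02  6.09334838e-03  2.07874541e+01] [70.02105461 18.44106719 -4.0150876  83.17516227  1.29521003 78.54073926
 -3.26087348]
side {'fov_y': 48.820031256842654, 'cx': 256.5970497023838, 'cy': 194.5710660108096, 'position': array([0.3425633 , 0.57321151, 0.93109843]), 'orientation': array([  40.71284363,    0.74319132, -168.20259319])}
press [([204.0, 278.0], 0.58)]
crank_handle [([203.0, 249.0], 0.87), ([211.0, 160.0], 0.72)]
pin [([253.0, 194.0], 0.85), ([293.0, 234.0], 0.68), ([340.0, 190.0], 0.64)]
glue_jar [([192.0, 190.0], 0.68)]
polish_tin [([184.0, 234.0], 0.8)]
dye_bottle [([211.0, 156.0], 0.56)]
hammer [([262.0, 125.0], 0.63)]
top {'fov_y': 53.09467426485987, 'cx': 254.0665167130599, 'cy': 197.184633161093, 'position': array([ 0.37535617, -0.10171612,  1.11254441]), 'orientation': array([  7.54284862,  -1.42405805, -91.61884408])}
press [([167.0, 178.0], 0.86)]
crank_handle [([152.0, 173.0], 0.64)]
pin [([237.0, 243.0], 0.87), ([302.0, 284.0], 0.62), ([276.0, 200.0], 0.5)]
glue_jar [([259.0, 138.0], 0.89), ([154.0, 172.0], 0.51), ([168.0, 182.0], 0.44)]
polish_tin [([216.0, 148.0], 0.79)]
dye_bottle [([305.0, 144.0], 0.56)]
hammer [([375.0, 178.0], 0.64), ([278.0, 203.0], 0.42)]
wrist {'fov_y': 66.14474595487255, 'cx': 256.1165901022972, 'cy': 189.40090003772136, 'position': array([ 0.29557106, -0.58282894,  0.38499152]), 'orientation': array([-1.48239804e+01, -4.39111674e-02, -6.91624380e+01])}
```

View pics/top0.png

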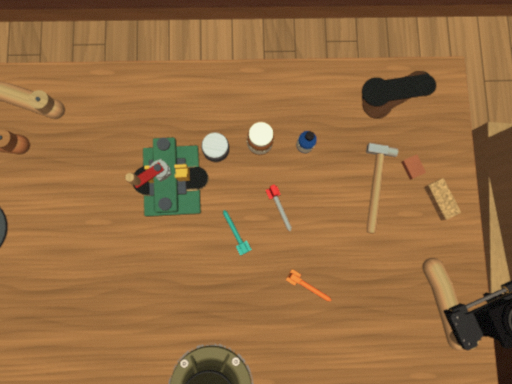

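View pics/side0.png

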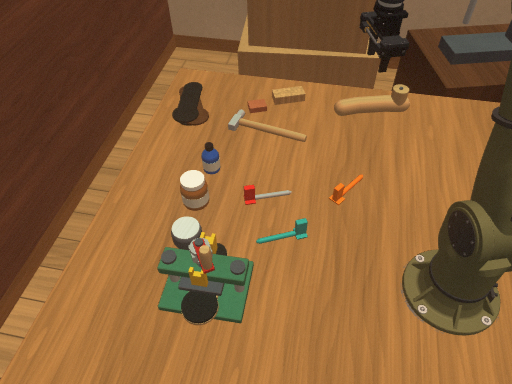

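```bash
cat > h.py <<'E'
import numpy as np, cv2
from scipy.spatial.transform import Rotation as R
def pr(c,P):
    P=np.atleast_2d(P); r=R.from_euler('xyz',c['orientation'],degrees=True)
    q=r.inv().apply(P-c['position']); f=192/np.tan(np.radians(c['fov_y']/2))
    return np.c_[c['cx']+f*q[:,0]/-q[:,2], c['cy']-f*q[:,1]/-q[:,2]]
def up(c,uv,z):
    uv=np.atleast_2d(uv).astype(float); r=R.from_euler('xyz',c['orientation'],degrees=True); f=192/np.tan(np.radians(c['fov_y']/2))
    d=r.apply(np.c_[(uv[:,0]-c['cx'])/f,-(uv[:,1]-c['cy'])/f,-np.ones(len(uv))])
    return c['position']+d*((z-c['position'][2])/d[:,2])[:,None]
def tri(c1,u1,c2,u2):
    A=[];b=[]
    for c,u in((c1,u1),(c2,u2)):
        o=np.array(c['position']); d=up(c,u,0)[0]-o; d/=np.linalg.norm(d); M=np.eye(3)-np.outer(d,d); A.append(M); b.append(M@o)
    return np.linalg.lstsq(np.vstack(A),np.hstack(b),rcond=None)[0]
E
python3 - <<'E'
from cell import viewer
from h import *
s=cv2.imread('pics/side0.png'); t=cv2.imread('pics/top0.png')
C=lambda im,x,y,w,h,k:cv2.resize(im[y:y+h,x:x+w],None,fx=k,fy=k,interpolation=cv2.INTER_CUBIC)
a=C(t,120,130,100,100,4); b=C(s,150,225,110,100,3.6364)
print(a.shape,b.shape)
b=cv2.resize(b,(400,364)); b=cv2.copyMakeBorder(b,0,36,0,0,0)
d=C(t,215,170,100,45,4); e=C(s,230,170,100,45,4)
cv2.imwrite('pics/c1.png',np.vstack([np.hstack([a,b]),np.hstack([d,e])]))
ct,cs=viewer.get_calibration('top'),viewer.get_calibration('side')
print('pin top',up(ct,[[273,190],[290,230],[237,243],[302,284]],0.007))
print('base corners', up(ct,[[143,146],[199,146],[201,214],[144,216]],0.02))
for n,a,b in [('jar',[259,138],[192,190]),('tin',[216,148],[184,234]),('bot',[305,144],[211,156])]: print(n,tri(ct,a,cs,b))
print('ham',up(ct,[[370,147],[397,152],[372,232]],0.01))
E
```

```text
(400, 400, 3) (364, 400, 3)
pin top [[ 0.54068557 -0.18908697  0.007     ]
 [ 0.4231776  -0.23401659  0.007     ]
 [ 0.39030011 -0.0808809   0.007     ]
 [ 0.27009443 -0.2618434   0.007     ]]
base corners [[0.67689077 0.1847769  0.02      ]
 [0.67340681 0.02302046 0.02      ]
 [0.4748162  0.01924284 0.02      ]
 [0.47333    0.1800525  0.02      ]]
jar [ 0.68783414 -0.15090317  0.04666706]
tin [ 0.67256931 -0.0251128   0.01270612]
bot [ 0.6660646  -0.27980125  0.05912068]
ham [[ 0.66219126 -0.4816601   0.01      ]
 [ 0.64522769 -0.56140987  0.01      ]
 [ 0.41088036 -0.47032755  0.01      ]]
```

View pics/c1.png

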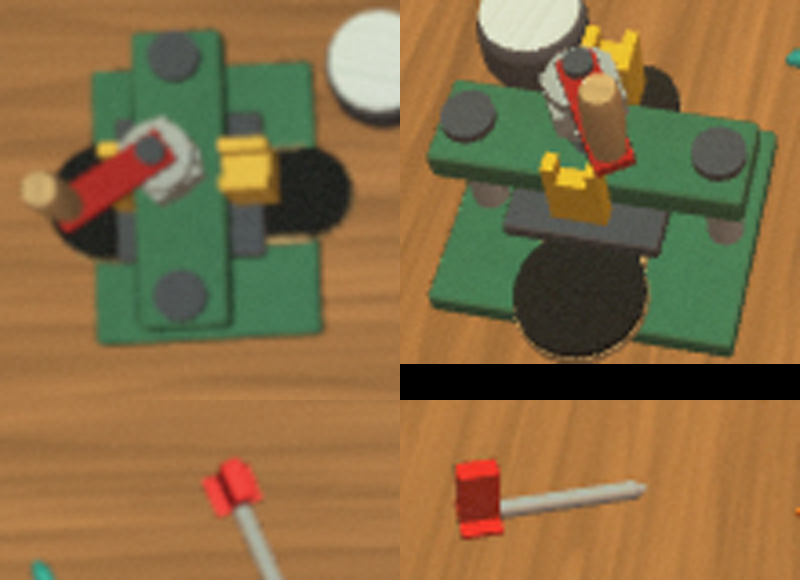

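```bash
python3 - <<'E'
from cell import viewer
from h import *
ct,cs=viewer.get_calibration('top'),viewer.get_calibration('side')
print('cols top',up(ct,[[163.5,144],[164.75,203.5]],0.118))
B=lambda x,y:(150+(x-400)/3.636,225+y/3.636)
print('cols side',up(cs,[B(468,116),B(718,153)],0.118))
print('tri cols',tri(ct,[163.5,144],cs,B(468,116)),tri(ct,[164.75,203.5],cs,B(718,153)))
h=tri(ct,[129.5,177],cs,B(598,90)); print('handle top',h)
print('cap',tri(ct,[157,167.5],cs,B(578,64)))
print('yellow guide top corners',up(ct,[[174.5,165],[186.5,164.5],[188.5,178],[175,178]],0.1415))
print('base', up(ct,[[143,148],[197.5,145.5],[200.5,213],[144.25,215.75]],0.02).mean(0))
T=lambda x,y:(215+x/4,170+(y-400)/4)
S=lambda x,y:(230+(x-400)/4,170+(y-400)/4)
print('shaft', up(ct,[T(240,510),[290,230]],0.007), up(cs,[S(502,508),S(642,489)],0.007))
print('grip top', up(ct,T(237,470),.055))
print('pin',tri(ct,[290,230],cs,S(642,489)))
E
```

```text
cols top [[0.65411693 0.1053158  0.118     ]
 [0.49561727 0.10170008 0.118     ]]
cols side [[0.65270445 0.11052931 0.118     ]
 [0.49423215 0.10565512 0.118     ]]
tri cols [0.65565624 0.1066613  0.11122851] [0.4957188  0.10269588 0.11284955]
handle top [0.54202436 0.15494553 0.24681836]
cap [0.57479578 0.10565644 0.19063406]
yellow guide top corners [[0.5915709  0.07223871 0.1415    ]
 [0.59218097 0.04158916 0.1415    ]
 [0.55686233 0.03668588 0.1415    ]
 [0.55767571 0.07100967 0.1415    ]]
base [0.57441493 0.1030158  0.02      ]
shaft [[ 0.51851203 -0.19414172  0.007     ]
 [ 0.4231776  -0.23401659  0.007     ]] [[ 0.51810152 -0.19321132  0.007     ]
 [ 0.42250785 -0.23045754  0.007     ]]
grip top [[ 0.54047064 -0.18903003  0.055     ]]
pin [ 0.42315239 -0.23459972  0.00223019]
```

apply_moves([
  [0.97, -0.43, -0.65, 0, 0, -0.822, 1],
  [0.97, -0.43, -0.65, 0, 0, -0.822, 1],
  [0.97, -0.43, -0.65, 0, 0, -0.822, 1],
  [0.97, -0.43, -0.65, 0, 0, -0.822, 1],
  [0.97, -0.43, -0.65, 0, 0, -0.822, 1],
  [0.97, -0.43, -0.65, 0, 0, -0.822, 1],
  [0.97, -0.43, -0.65, 0, 0, -0.822, 1],
  [0.97, -0.43, -0.65, 0, 0, -0.822, 1],
  [0.97, -0.43, -0.65, 0, 0, -0.822, 1],
  [0.97, -0.43, -0.65, 0, 0, -0.822, 1],
  [0.97, -0.43, -0.65, 0, 0, -0.822, 1],
])

```text
time_s: 1.95
tool_pos: [0.3815, -0.4585, 0.3526]
tool_rot: [180.0, 0.0, 91.4]
force: [-0.1, -0.2, 1.2]
grip_width: 0.087
grasp_force: 0.0
```

apply_moves([
  [1, 0.5, 0, 0, 0, 0, 1],
  [1, 0.5, 0, 0, 0, 0, 1],
  [1, 0.5, 0, 0, 0, 0, 1],
  [1, 0.5, 0, 0, 0, 0, 1],
  [1, 0.5, 0, 0, 0, 0, 1],
])

```text
time_s: 2.45
tool_pos: [0.4787, -0.2503, 0.3532]
tool_rot: [179.9, -0.1, 91.8]
force: [-0.6, 0.6, -0.4]
grip_width: 0.0866
grasp_force: 0.0
```

apply_moves([
  [1, 0.5, 0, 0, 0, 0, 1],
  [1, 0.5, 0, 0, 0, 0, 1],
  [1, 0.5, 0, 0, 0, 0, 1],
  [1, 0.5, 0, 0, 0, 0, 1],
  [1, 0.5, 0, 0, 0, 0, 1],
  [1, 0.5, 0, 0, 0, 0, 1],
  [1, 0.5, 0, 0, 0, 0, 1],
])

```text
time_s: 3.15
tool_pos: [0.5714, -0.0537, 0.3524]
tool_rot: [-180.0, 0.0, 91.5]
force: [-0.1, -0.6, 0.3]
grip_width: 0.0868
grasp_force: 0.0
```

```bash
python3 - <<'E'
from cell import env,viewer,boxes_of
from h import *
import json
o=env.get_obs(); print(o['time_s'],o['tool_pos'],o['tool_rot'],o['qpos'])
c=viewer.get_calibration('wrist'); im=viewer.read_camera('wrist'); print(c)
json.dump({k:np.asarray(v).tolist() for k,v in c.items()},open('pics/w1.json','w'))
cv2.imwrite('pics/w1.png',im[...,::-1])
for t in ['crank_handle','press']: print(t,[(d['location'],d['conf']) for d in boxes_of('wrist',t)[:3]])
E
```

```text
3.15 [ 0.57141293 -0.05365277  0.35239128] [-1.79974789e+02  3.76222063e-02  9.14531757e+01] [ 34.75260183  10.10092214 -37.23345178  80.56206532   6.13071497
  91.38309177  -0.45163068]
{'fov_y': 66.14474595487255, 'cx': 256.1165901022972, 'cy': 189.40090003772136, 'position': array([0.56932042, 0.01636647, 0.51475447]), 'orientation': array([-1.49099002e+01, -1.36092438e-02,  1.50147492e+00])}
crank_handle [([263.3, 22.8], 0.62)]
press [([259.7, 49.6], 0.79)]
```

View pics/w1.png

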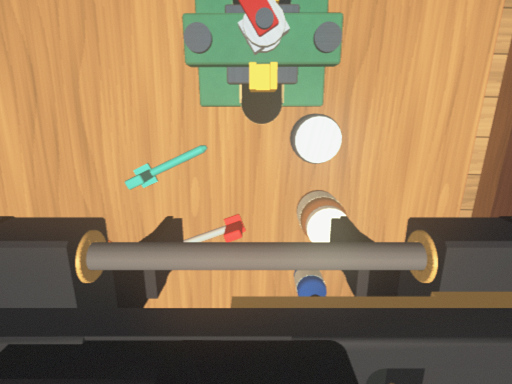

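apply_moves([
  [0.7, -0.05, 0, 0, 0, 0, 1],
  [0.7, -0.05, 0, 0, 0, 0, 1],
  [0.7, -0.05, 0, 0, 0, 0, 1],
  [0.7, -0.05, 0, 0, 0, 0, 1],
  [0.7, -0.05, 0, 0, 0, 0, 1],
])

```text
time_s: 3.8
tool_pos: [0.5578, 0.0857, 0.3528]
tool_rot: [180.0, 0.1, 91.4]
force: [0.5, 0.1, -0.8]
grip_width: 0.0869
grasp_force: 0.0
```

```bash
python3 - <<'E'
from cell import env,viewer,boxes_of
from h import *
import json
o=env.get_obs(); print(o['time_s'],o['tool_pos'],o['tool_rot'])
c=viewer.get_calibration('wrist'); im=viewer.read_camera('wrist'); print(c)
json.dump({k:np.asarray(v).tolist() for k,v in c.items()},open('pics/w2.json','w'))
cv2.imwrite('pics/w2f.png',im[...,::-1])
cv2.imwrite('pics/w2.png',cv2.resize(im[0:240,130:400,::-1],None,fx=2.5,fy=2.5,interpolation=cv2.INTER_CUBIC))
E
```

```text
3.8 [0.55784737 0.08574542 0.35280309] [1.79967107e+02 6.64766158e-02 9.14423015e+01]
{'fov_y': 66.14474595487255, 'cx': 256.1165901022972, 'cy': 189.40090003772136, 'position': array([0.55560736, 0.15578933, 0.51507583]), 'orientation': array([-14.94290412,  -0.06821376,   1.48808212])}
```

View pics/w2.png

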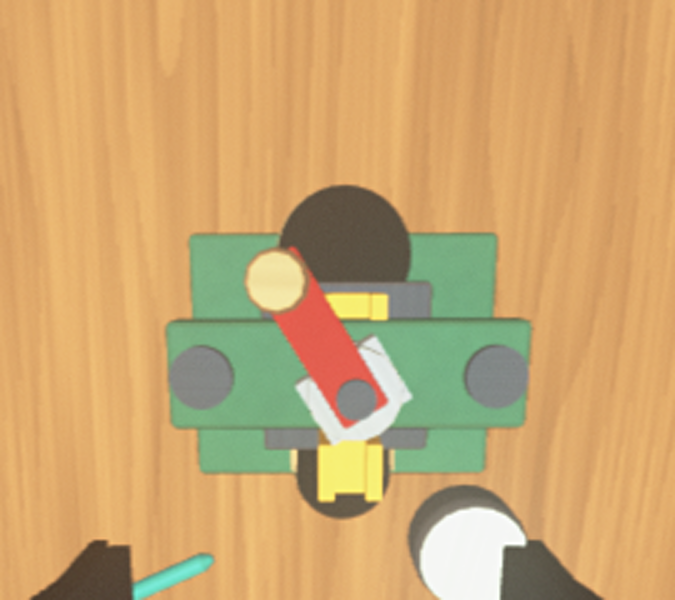

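```bash
python3 - <<'E'
from cell import viewer
from h import *
import json
from scipy.optimize import least_squares as LS
ct,cs=viewer.get_calibration('top'),viewer.get_calibration('side'); w=json.load(open('pics/w2.json')); w['position']=np.array(w['position'])
W=lambda x,y:(130+x/2.5,y/2.5)
B=lambda x,y:(150+(x-400)/3.636,225+y/3.636)
obs=[(w,W(201,377),W(497,377),W(276,281)),(ct,(163.5,144),(164.75,203.5),(129.5,177)),(cs,B(468,116),B(718,153),B(598,90))]
print('w cols',up(w,[W(201,377),W(497,377)],.118),'guide',up(w,[W(319,500),W(382,500)],.1415), up(w,[W(350,470)],.134))
# local pixel bias of each camera free: solve press pose(x,y,yaw) from wrist, handle height from k
for k in (1,2):
  def res(p,full=False):
    x,y,a,ca=p[:4]; bias=p[4:].reshape(3,2)
    u=np.array([np.cos(a),np.sin(a)]);v=np.array([-u[1],u[0]])
    C=np.array([x,y]); cr=ca+2*np.pi*k
    hz=.226+.012*(cr)/2/np.pi
    hd=-np.sin(ca)*u+np.cos(ca)*v
    P=np.array([[*(C-.08*u),.118],[*(C+.08*u),.118],[*(C+.06*hd),hz]])
    r=[]
    for (c,a1,b1,h1),bb in zip(obs,bias):
        q=pr(c,P)+bb; t=np.array([a1,b1,h1]); 
        if c is w: pass
        r+=[(q-t if c is not ct and c is not cs else q-np.array([b1,a1,h1]) if False else q-t)]
    return np.r_[np.ravel(r),bias.ravel()/1.5]
  def fix(p): return res(p)
  # order: wrist a1 is left(-x); top a1 is +x; side a1 is +x
  obs2=[(w,)+obs[0][1:],(ct,obs[1][2],obs[1][1],obs[1][3]),(cs,obs[2][2],obs[2][1],obs[2][3])]; 
  sv=obs; obs=obs2
  s=LS(res,np.r_[.5745,.105,.025,.55,np.zeros(6)]); obs=sv
  print(k,s.cost,s.x.round(4),s.fun.round(2))
E
```

```text
w cols [[0.49589359 0.10206667 0.118     ]
 [0.6553235  0.10618335 0.118     ]] guide [[0.56098187 0.04166364 0.1415    ]
 [0.5943424  0.04251811 0.1415    ]] [[0.57719542 0.05654573 0.134     ]]
1 5.571013982856398 [ 0.5753  0.1042  0.0257  0.5635  0.0611  0.0679 -0.2636 -0.1737  0.0807
  0.416 ] [-0.36  0.01  0.03  0.02  0.3  -0.06 -0.43 -0.06 -0.62 -0.59  1.16  0.73
 -0.03 -1.02 -0.36 -1.36  0.35  2.2   0.04  0.05 -0.18 -0.12  0.05  0.28]
2 0.7366842587163707 [0.5753 0.1044 0.0259 0.5617 0.2243 0.2397 0.2737 0.1153 0.3158 1.3346] [-0.19  0.03  0.21  0.01 -0.12 -0.15  0.03  0.23 -0.17 -0.3   0.02  0.02
  0.18 -0.03 -0.16 -0.35 -0.16 -0.22  0.15  0.16  0.18  0.08  0.21  0.89]
```

apply_moves([
  [0.345, -0.07, 0, 0, 0, 0, 1],
  [0.345, -0.07, 0, 0, 0, 0, 1],
  [0.345, -0.07, 0.2, 0, 0, 0, 1],
  [0.345, -0.07, 0.4, 0, 0, 0, 1],
  [0.345, -0.07, 0.6, 0, 0, 0, 1],
  [0.345, -0.07, 0.714, 0, 0, 0, 1],
  [0.345, -0.07, 0.714, 0, 0, 0, 1],
  [0.345, -0.07, 0.714, 0, 0, 0, 0.2],
  [0.345, -0.07, 0.714, 0, 0, 0, 0.1],
  [0.345, -0.07, 0.714, 0, 0, 0, 0],
  [0.345, -0.07, 0.714, 0, 0, 0, 0],
  [0.345, -0.07, 0.714, 0, 0, 0, 0],
  [0.345, -0.07, 0.714, 0, 0, 0, 0],
], grip_force=15)

```text
time_s: 5.15
tool_pos: [0.5423, 0.1549, 0.21]
tool_rot: [180.0, 0.0, 91.4]
force: [0.1, -0.0, 0.0]
grip_width: 0.0473
grasp_force: 0.0
```

apply_moves([
  [0, 0, 0, 0, 0, 0, 0],
  [0, 0, 0, 0, 0, 0, 0],
  [0, 0, 0, 0, 0, 0, 0],
  [0, 0, 0, 0, 0, 0, 0],
  [0, 0, 0, 0, 0, 0, 0],
  [0, 0, 0, 0, 0, 0, 0],
], grip_force=15)

```text
time_s: 5.75
tool_pos: [0.5421, 0.1548, 0.2097]
tool_rot: [-180.0, 0.0, 91.4]
force: [-0.2, -0.0, 0.1]
grip_width: 0.0235
grasp_force: 15.0
```

```bash
python3 - <<'E'
import numpy as np
# rows in tool units: tool x=press y, tool y=press x, tool z=-z; from angle a0 by step
def rows(a0,step,n):
    p=lambda a:np.array([np.cos(a)*.06,np.sin(a)*.06,.012*a/2/np.pi])  # angle clockwise from +y: y=cos, x=sin
    return [((p(a0+step*(i+1))-p(a0))/.2).round(3).tolist() for i in range(n)]
s=13.128/40
for b in (0,20): print(rows(-13.128+b*s,s,20))
print(s)
E
```

```text
[[0.038, 0.09, 0.003], [0.045, 0.188, 0.006], [0.02, 0.283, 0.009], [-0.035, 0.365, 0.013], [-0.112, 0.424, 0.016], [-0.205, 0.456, 0.019], [-0.303, 0.456, 0.022], [-0.396, 0.424, 0.025], [-0.474, 0.364, 0.028], [-0.528, 0.282, 0.031], [-0.553, 0.188, 0.034], [-0.546, 0.09, 0.038], [-0.508, -0.0, 0.041], [-0.442, -0.074, 0.044], [-0.357, -0.122, 0.047], [-0.261, -0.14, 0.05], [-0.164, -0.126, 0.053], [-0.076, -0.082, 0.056], [-0.008, -0.012, 0.06], [0.034, 0.077, 0.063]]
[[0.011, 0.097, 0.003], [-0.009, 0.193, 0.006], [-0.06, 0.277, 0.009], [-0.134, 0.341, 0.013], [-0.226, 0.377, 0.016], [-0.323, 0.381, 0.019], [-0.418, 0.354, 0.022], [-0.498, 0.298, 0.025], [-0.556, 0.219, 0.028], [-0.585, 0.125, 0.031], [-0.583, 0.027, 0.034], [-0.549, -0.065, 0.038], [-0.488, -0.141, 0.041], [-0.405, -0.193, 0.044], [-0.309, -0.216, 0.047], [-0.212, -0.207, 0.05], [-0.122, -0.167, 0.053], [-0.051, -0.1, 0.056], [-0.004, -0.014, 0.06], [0.012, 0.083, 0.063]]
0.3282
```

apply_moves([
  [0.038, 0.09, 0.003, 0, 0, 0, 0],
  [0.045, 0.188, 0.006, 0, 0, 0, 0],
  [0.02, 0.283, 0.009, 0, 0, 0, 0],
  [-0.035, 0.365, 0.013, 0, 0, 0, 0],
  [-0.112, 0.424, 0.016, 0, 0, 0, 0],
  [-0.205, 0.456, 0.019, 0, 0, 0, 0],
  [-0.303, 0.456, 0.022, 0, 0, 0, 0],
  [-0.396, 0.424, 0.025, 0, 0, 0, 0],
  [-0.474, 0.364, 0.028, 0, 0, 0, 0],
  [-0.528, 0.282, 0.031, 0, 0, 0, 0],
  [-0.553, 0.188, 0.034, 0, 0, 0, 0],
  [-0.546, 0.09, 0.038, 0, 0, 0, 0],
  [-0.508, 0, 0.041, 0, 0, 0, 0],
  [-0.442, -0.074, 0.044, 0, 0, 0, 0],
  [-0.357, -0.122, 0.047, 0, 0, 0, 0],
  [-0.261, -0.14, 0.05, 0, 0, 0, 0],
  [-0.164, -0.126, 0.053, 0, 0, 0, 0],
  [-0.076, -0.082, 0.056, 0, 0, 0, 0],
  [-0.008, -0.012, 0.06, 0, 0, 0, 0],
  [0.034, 0.077, 0.063, 0, 0, 0, 0],
])

```text
time_s: 7.75
tool_pos: [0.5572, 0.1623, 0.197]
tool_rot: [-179.9, 0.1, 91.5]
force: [-1.7, -4.0, 3.5]
grip_width: 0.0235
grasp_force: 15.0
```

apply_moves([
  [0.011, 0.097, 0.003, 0, 0, 0, 0],
  [-0.009, 0.193, 0.006, 0, 0, 0, 0],
  [-0.06, 0.277, 0.009, 0, 0, 0, 0],
  [-0.134, 0.341, 0.013, 0, 0, 0, 0],
  [-0.226, 0.377, 0.016, 0, 0, 0, 0],
  [-0.323, 0.381, 0.019, 0, 0, 0, 0],
  [-0.418, 0.354, 0.022, 0, 0, 0, 0],
  [-0.498, 0.298, 0.025, 0, 0, 0, 0],
  [-0.556, 0.219, 0.028, 0, 0, 0, 0],
  [-0.585, 0.125, 0.031, 0, 0, 0, 0],
  [-0.583, 0.027, 0.034, 0, 0, 0, 0],
  [-0.549, -0.065, 0.038, 0, 0, 0, 0],
  [-0.488, -0.141, 0.041, 0, 0, 0, 0],
  [-0.405, -0.193, 0.044, 0, 0, 0, 0],
  [-0.309, -0.216, 0.047, 0, 0, 0, 0],
  [-0.212, -0.207, 0.05, 0, 0, 0, 0],
  [-0.122, -0.167, 0.053, 0, 0, 0, 0],
  [-0.051, -0.1, 0.056, 0, 0, 0, 0],
  [-0.004, -0.014, 0.06, 0, 0, 0, 0],
  [0.012, 0.083, 0.063, 0, 0, 0, 0],
])

```text
time_s: 9.75
tool_pos: [0.5739, 0.165, 0.1845]
tool_rot: [-179.9, 0.1, 91.5]
force: [-2.7, -6.0, 5.9]
grip_width: 0.0236
grasp_force: 15.0
```

apply_moves([
  [0, 0, 0, 0, 0, 0, 0],
  [0, 0, 0, 0, 0, 0, 0],
  [0, 0, 0, 0, 0, 0, 0],
  [0, 0, 0, 0, 0, 0, 0],
])

```text
time_s: 10.15
tool_pos: [0.5737, 0.1648, 0.1846]
tool_rot: [180.0, 0.0, 91.4]
force: [2.3, -1.1, 0.1]
grip_width: 0.0231
grasp_force: 15.0
```

apply_moves([
  [0, 0, 0, 0, 0, 0, 0.8],
  [0, 0, 0, 0, 0, 0, 0.8],
  [0, 0, 0, 0, 0, 0, 0.8],
  [0, 0, 0, 0, 0, 0, 0.8],
  [0, 0, 0, 0, 0, 0, 0.8],
  [0, 0, 0, 0, 0, 0, 0.8],
  [0, 0, -0.2, 0, 0, 0, 0.8],
  [0, 0, -0.4, 0, 0, 0, 0.8],
  [0, 0, -0.65, 0, 0, 0, 0.8],
  [-0.2, 0, -0.8, 0, 0, 0, 0.8],
  [-0.4, 0, -0.8, 0, 0, 0, 0.8],
  [-0.4, 0, -0.8, 0, 0, 0, 0.8],
  [-0.4, 0, -0.8, 0, 0, 0, 0.8],
  [-0.4, 0, -0.8, 0, 0, 0, 0.8],
])

```text
time_s: 11.55
tool_pos: [0.5755, 0.086, 0.3442]
tool_rot: [-180.0, -0.0, 91.5]
force: [0.0, 0.6, 0.2]
grip_width: 0.0697
grasp_force: 0.0
```

```bash
python3 - <<'E'
from cell import env,viewer,boxes_of
from h import *
import json
o=env.get_obs(); print(o['time_s'],o['tool_pos'],o['tool_rot'],o['force'])
c=viewer.get_calibration('wrist'); im=viewer.read_camera('wrist')
json.dump({k:np.asarray(v).tolist() for k,v in c.items()},open('pics/w3.json','w'))
a=cv2.resize(im[0:240,130:400,::-1],None,fx=2.5,fy=2.5,interpolation=cv2.INTER_CUBIC)
cv2.imwrite('pics/w3.png',a)
E
```

```text
11.55 [0.57554334 0.08601738 0.34420042] [-1.79957151e+02 -4.14790592e-02  9.15212514e+01] [0.01516064 0.5919977  0.20969905]
```

View pics/w3.png

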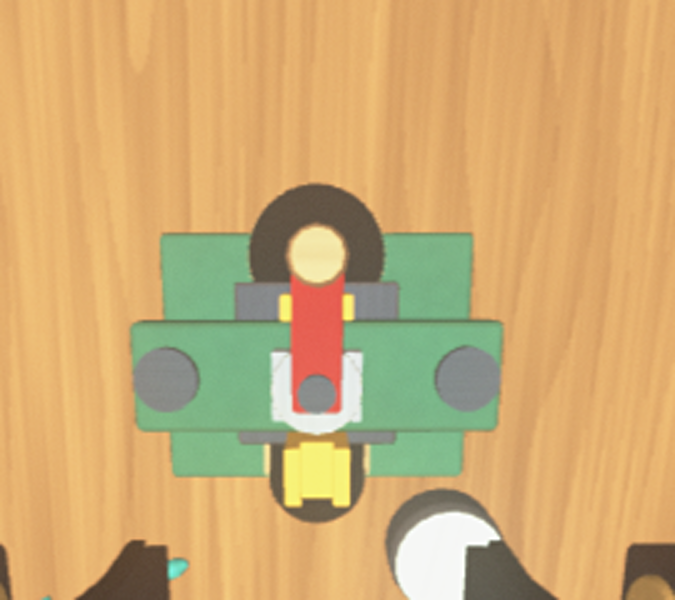

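apply_moves([
  [-1, 0.15, 0, 0, 0, -1, 0.8],
  [-1, 0.15, 0, 0, 0, -1, 0.8],
  [-1, 0.15, 0, 0, 0, -1, 0.8],
  [-1, 0.15, 0, 0, 0, -1, 0.8],
  [-1, 0.15, 0, 0, 0, -1, 0.8],
  [-1, 0.15, 0, 0, 0, -1, 0.8],
  [-1, 0.15, 0, 0, 0, -1, 0.8],
  [-1, 0.15, 0, 0, 0, -1, 0.8],
  [-1, 0.15, 0, 0, 0, -1, 0.8],
  [-1, 0.15, 0, 0, 0, -1, 0.8],
  [-1, 0.15, 0, 0, 0, -1, 0.8],
])

```text
time_s: 12.7
tool_pos: [0.6112, -0.1128, 0.3442]
tool_rot: [179.9, -0.0, 177.6]
force: [-0.9, 0.4, -0.4]
grip_width: 0.0694
grasp_force: 0.0
```

apply_moves([
  [0, -0.22, 0.25, 0, 0, -0.284, 0.8],
  [0, -0.22, 0.25, 0, 0, -0.284, 0.8],
  [0, -0.22, 0.25, 0, 0, -0.284, 0.8],
  [0, -0.22, 0.25, 0, 0, -0.284, 0.8],
  [0, -0.22, 0.25, 0, 0, -0.284, 0.8],
  [0, -0.22, 0.25, 0, 0, -0.284, 0.8],
])

```text
time_s: 13.3
tool_pos: [0.6094, -0.1573, 0.2951]
tool_rot: [-180.0, 0.0, -158.3]
force: [-0.2, 0.0, -0.5]
grip_width: 0.0696
grasp_force: 0.0
```

```bash
python3 - <<'E'
from cell import env,viewer,boxes_of
from h import *
import json
o=env.get_obs(); print(o['time_s'],o['tool_pos'],o['tool_rot'],o['qpos'])
c=viewer.get_calibration('wrist'); im=viewer.read_camera('wrist')
json.dump({k:np.asarray(v).tolist() for k,v in c.items()},open('pics/w4.json','w'))
cv2.imwrite('pics/w4f.png',im[...,::-1])
a=cv2.resize(im[0:240,120:400,::-1],None,fx=2.5,fy=2.5,interpolation=cv2.INTER_CUBIC)
cv2.imwrite('pics/w4.png',a)
E
```

```text
13.3 [ 0.60936196 -0.15728854  0.29513527] [-1.79973076e+02  4.49181876e-02 -1.58306708e+02] [ 54.05603267  23.31591616 -57.21035535  78.25316113  19.44983558
  88.63650246 110.33519469]
```

View pics/w4.png

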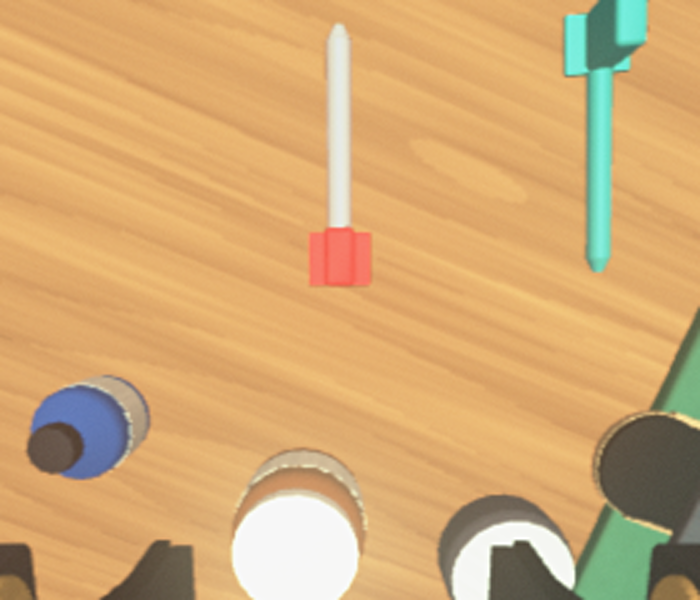

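```bash
python3 - <<'E'
from h import *
import json
w=json.load(open('pics/w4.json')); W=lambda x,y:(120+x/2.5,y/2.5)
a=up(w,[W(338.5,24),W(340.5,227)],.007); d=a[0]-a[1]; ang=np.degrees(np.arctan2(d[1],d[0]))%360
print('tip,shoulder',a,np.linalg.norm(d),ang)
f=up(w,[W(309.5,286),W(371,286)],.0); print('rear foot',f, 'g',up(w,[W(340.5,284),W(340.5,228)],.055))
tipg=a[0]-.122*d/np.linalg.norm(d); sg=f.mean(0)+.015*d/np.linalg.norm(d); print('grip from tip',tipg,'from rear',sg,'shoulder',a[1]-.015*d/np.linalg.norm(d))
w3=json.load(open('pics/w3.json')); W=lambda x,y:(130+x/2.5,y/2.5)
c=up(w3,[W(166,379),W(467,379)],.118); dd=c[1]-c[0]; print('cols',c,c.mean(0),np.degrees(np.arctan2(dd[1],dd[0])),np.linalg.norm(dd))
print('guide edges',up(w3,[W(285,506),W(350,506),W(302,506),W(334,506)],.1415))
g=np.array([tipg[0],tipg[1]]); T=np.array([.60936,-.15729]); y=np.radians(-158.307)
e=g-T; print('tool d',e@[np.cos(y),np.sin(y)],e@[np.sin(y),-np.cos(y)])
E
```

```text
tip,shoulder [[ 0.42088726 -0.23366567  0.007     ]
 [ 0.51796015 -0.19376421  0.007     ]] 0.10495366873302578 202.34493966264804
rear foot [[ 0.55578854 -0.19875592  0.        ]
 [ 0.54208164 -0.16439491  0.        ]] g [[ 0.54733175 -0.18199982  0.055     ]
 [ 0.52118528 -0.19243168  0.055     ]]
grip from tip [ 0.53372651 -0.1872835   0.007     ] from rear [ 0.53506141 -0.18727814  0.        ] shoulder [ 0.53183383 -0.18806148  0.007     ]
cols [[0.49606587 0.1023269  0.118     ]
 [0.65478636 0.10668266 0.118     ]] [0.57542612 0.10450478 0.118     ] 1.5719729945006873 0.15878024495725937
guide edges [[0.56081423 0.04130321 0.1415    ]
 [0.59450343 0.04222837 0.1415    ]
 [0.56962532 0.04154518 0.1415    ]
 [0.58621077 0.04200064 0.1415    ]]
tool d 0.08136355552461431 8.735735001713212e-05
```

apply_moves([
  [0.407, 0, 0, 0, 0, 0, 0.8],
  [0.407, 0, 0.2, 0, 0, 0, 0.8],
  [0.407, 0, 0.4, 0, 0, 0, 0.8],
  [0.407, 0, 0.6, 0, 0, 0, 0.8],
  [0.407, 0, 0.8, 0, 0, 0, 0.8],
  [0.407, 0, 1, 0, 0, 0, 0.8],
  [0.407, 0, 1, 0, 0, 0, 0.8],
])

```text
time_s: 14.05
tool_pos: [0.5295, -0.1874, 0.09]
tool_rot: [179.6, -0.4, -158.2]
force: [-1.2, -0.2, 0.3]
grip_width: 0.0692
grasp_force: 0.0
```

apply_moves([
  [0, 0, 0.2, 0, 0, 0, 0.8],
  [0, 0, 0.39, 0, 0, 0, 0.8],
  [0, 0, 0.39, 0, 0, 0, 0.8],
  [0, 0, 0.39, 0, 0, 0, 0],
  [0, 0, 0.39, 0, 0, 0, 0],
  [0, 0, 0.39, 0, 0, 0, 0],
  [0, 0, 0.39, 0, 0, 0, 0],
  [0, 0, 0.39, 0, 0, 0, 0],
  [0, 0, 0.39, 0, 0, 0, 0],
  [0, 0, 0.39, 0, 0, 0, 0],
  [0, 0, 0.39, 0, 0, 0, 0],
  [0, 0, 0.39, 0, 0, 0, 0],
  [0, 0, 0.39, 0, 0, 0, 0],
  [0, 0, 0.39, 0, 0, 0, 0],
], grip_force=30)

```text
time_s: 15.45
tool_pos: [0.5333, -0.1886, 0.0165]
tool_rot: [-180.0, -0.0, -158.2]
force: [-0.2, 0.3, 0.4]
grip_width: 0.0156
grasp_force: 30.0
```

apply_moves([
  [0, 0, -0.1, 0, 0, 0, 0],
  [0, 0, -0.3, 0, 0, 0, 0],
  [0, 0, -0.5, 0, 0, 0, 0],
  [0, 0, -0.7, 0, 0, 0, 0],
  [0, 0, -0.9, 0, 0, 0, 0],
  [0, 0, -0.9, 0, 0, 0, 0],
])

```text
time_s: 16.05
tool_pos: [0.5367, -0.1888, 0.202]
tool_rot: [-179.6, 0.4, -158.2]
force: [0.8, -0.4, -1.4]
grip_width: 0.0156
grasp_force: 30.0
```

apply_moves([
  [-0.1, 0.1, 0, 0, 0, 0.1, 0],
  [-0.2, 0.2, 0, 0, 0, 0.2, 0],
  [-0.349, 0.2535, 0, 0, 0, 0.3, 0],
  [-0.349, 0.2535, 0, 0, 0, 0.4, 0],
  [-0.349, 0.2535, 0, 0, 0, 0.5, 0],
  [-0.349, 0.2535, 0, 0, 0, 0.6, 0],
  [-0.349, 0.2535, 0, 0, 0, 0.7, 0],
  [-0.349, 0.2535, 0, 0, 0, 0.8, 0],
  [-0.349, 0.2535, 0, 0, 0, 0.9, 0],
  [-0.349, 0.2535, 0, 0, 0, 1, 0],
  [-0.349, 0.2535, 0, 0, 0, 1, 0],
])

```text
time_s: 17.15
tool_pos: [0.5787, -0.1154, 0.1952]
tool_rot: [-179.9, -0.1, 115.8]
force: [0.2, -0.1, -1.8]
grip_width: 0.016
grasp_force: 30.0
```

apply_moves([
  [0, 0, 0, 0, 0, 0.1, 0],
  [0, 0, 0, 0, 0, 0.2, 0],
  [0, 0, 0, 0, 0, 0.283, 0],
  [0, 0, 0, 0, 0, 0.283, 0],
  [0, 0, 0, 0, 0, 0.283, 0],
  [0, 0, 0, 0, 0, 0.283, 0],
])

```text
time_s: 17.75
tool_pos: [0.5792, -0.1155, 0.1962]
tool_rot: [-180.0, -0.0, 91.7]
force: [-0.4, -0.2, -1.7]
grip_width: 0.016
grasp_force: 30.0
```

```bash
python3 - <<'E'
from cell import env,viewer,boxes_of
from h import *
import json
o=env.get_obs(); print(o['time_s'],o['tool_pos'],o['tool_rot'],o['grasp_force'],o['grip_width'])
c=viewer.get_calibration('wrist'); im=viewer.read_camera('wrist')
json.dump({k:np.asarray(v).tolist() for k,v in c.items()},open('pics/w5.json','w'))
cv2.imwrite('pics/w5f.png',im[...,::-1])
a=cv2.resize(im[0:290,156:356,::-1],None,fx=2,fy=2,interpolation=cv2.INTER_CUBIC)
s=viewer.read_camera('side'); b=cv2.resize(s[160:360,150:280,::-1],None,fx=2.9,fy=2.9,interpolation=cv2.INTER_CUBIC)
cv2.imwrite('pics/w5.png',np.hstack([a,b]))
E
```

```text
17.75 [ 0.57919374 -0.11554789  0.19617205] [-1.79966303e+02 -7.95327172e-03  9.17136460e+01] 29.99576695729047 0.016006094362000522
```

View pics/w5.png

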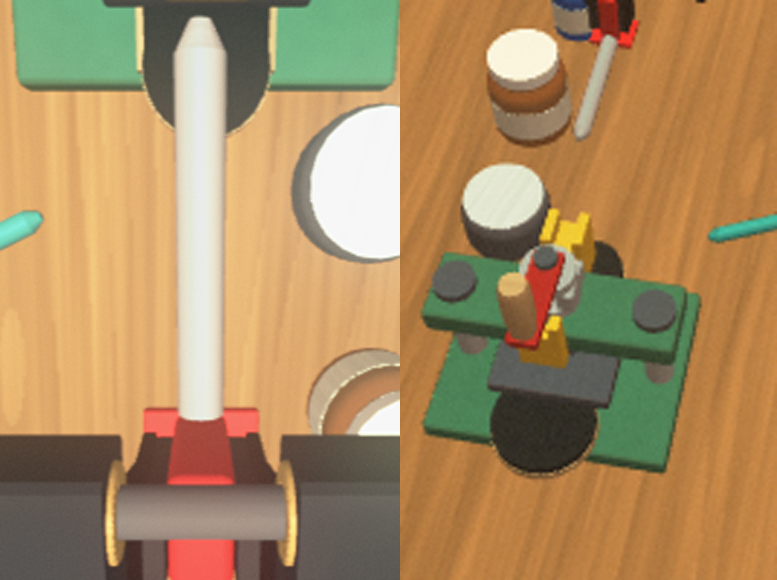

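```bash
python3 - <<'E'
from h import *
import json
w=json.load(open('pics/w5.json')); W=lambda x,y:(156+x/2,y/2)
a=up(w,[W(200.5,17),W(201,417)],.1867); d=a[0]-a[1]; print(a,np.linalg.norm(d),np.degrees(np.arctan2(d[1],d[0])))
C=np.array([.5754,.1044]); t=np.radians(1.5); u=np.array([np.cos(t),np.sin(t)]);v=np.array([-u[1],u[0]])
for p in a: print('press frame',(p[:2]-C)@u,(p[:2]-C)@v)
print('tcp',(np.array([.57919,-.11555])-C)@u,(np.array([.57919,-.11555])-C)@v)
E
```

```text
[[ 0.5753041   0.00576442  0.1867    ]
 [ 0.57882988 -0.10337207  0.1867    ]] 0.10919342797801637 91.85036749012438
press frame -0.0026778499234051505 -0.0985992674267701
press frame -0.002010129033864173 -0.2077906538196716
tcp -0.001968918518659378 -0.21997383926246067
```

apply_moves([
  [0, 0.011, 0.1, 0, 0, 0.0035, 0],
  [0, 0.011, 0.2, 0, 0, 0.0035, 0],
  [0, 0.011, 0.26, 0, 0, 0.0035, 0],
  [0, 0.011, 0.26, 0, 0, 0.0035, 0],
  [0, 0.011, 0.26, 0, 0, 0.0035, 0],
  [0, 0.011, 0.26, 0, 0, 0.0035, 0],
])

```text
time_s: 18.45
tool_pos: [0.5824, -0.1156, 0.1457]
tool_rot: [179.9, 0.0, 91.2]
force: [0.0, 0.2, -2.3]
grip_width: 0.016
grasp_force: 30.0
```

```bash
python3 - <<'E'
from cell import env,viewer,boxes_of
from h import *
o=env.get_obs(); print(o['time_s'],o['tool_pos'],o['tool_rot'],o['force'])
c=viewer.get_calibration('wrist'); im=viewer.read_camera('wrist')
a=cv2.resize(im[0:220,186:326,::-1],None,fx=2.7,fy=2.7,interpolation=cv2.INTER_CUBIC)
cs=viewer.get_calibration('side')
s=viewer.read_camera('side'); b=cv2.resize(s[180:290,170:270,::-1],None,fx=4,fy=5.4,interpolation=cv2.INTER_CUBIC)
cv2.imwrite('pics/w6.png',np.hstack([a,b]))
import json; json.dump({k:np.asarray(v).tolist() for k,v in c.items()},open('pics/w6.json','w'))
print(a.shape,b.shape)
E
```

```text
18.45 [ 0.58236172 -0.11557296  0.14569059] [1.79896719e+02 2.88442199e-02 9.12339827e+01] [ 0.01969605  0.18671692 -2.32748446]
(594, 378, 3) (594, 400, 3)
```

View pics/w6.png

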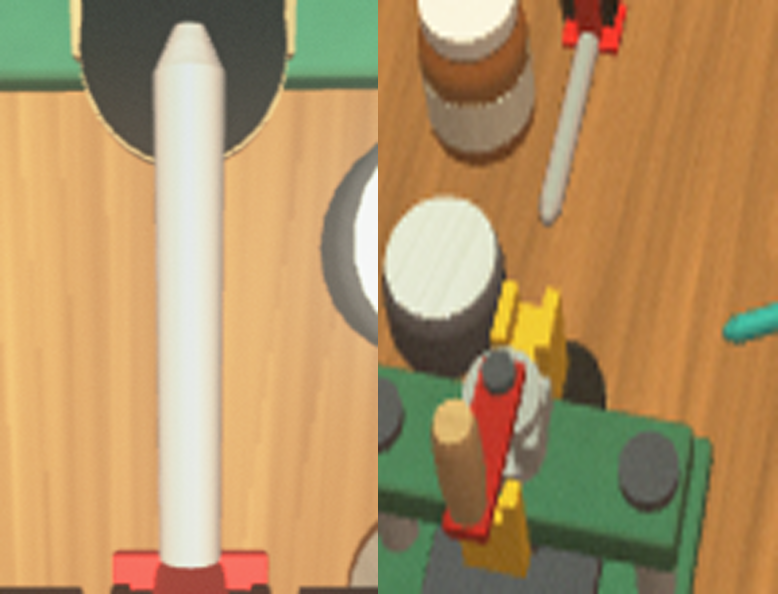

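```bash
python3 - <<'E'
from h import *
from cell import viewer
import json
w=json.load(open('pics/w6.json')); W=lambda x,y:(186+x/2.7,y/2.7)
a=up(w,[W(188.5,23)],.1362); b=up(w,[W(190,566)],.1432); d=a[0]-b[0]; print(a,b,np.linalg.norm(d[:2]),np.degrees(np.arctan2(d[1],d[0])))
C=np.array([.5754,.1044]); t=np.radians(1.5); u=np.array([np.cos(t),np.sin(t)]);v=np.array([-u[1],u[0]])
for p in (a[0],b[0]): print('press frame',(p[:2]-C)@u,(p[:2]-C)@v)
cs=viewer.get_calibration('side')
print('side tip exp',pr(cs,a), 'seen',170+(548-378)/4,180+218/5.4)
q=lambda x,y,z:np.r_[C+x*u+y*v,z]
print('guide -y top corners exp',pr(cs,[q(-.016,-.062,.1415),q(.016,-.062,.1415)]),'seen',170+(550-378)/4,180+290/5.4,170+(510-378)/4,180+283/5.4)
E
```

```text
[[0.57929321 0.00571894 0.1362    ]] [[ 0.58198884 -0.10176935  0.1432    ]] 0.10752208917969433 91.43658114948298
press frame 0.001308710243722343 -0.09874915241110656
press frame 0.0011896975351678829 -0.20627117572512974
side tip exp [[211.90170487 220.72617237]] seen 212.5 220.37037037037038
guide -y top corners exp [[215.07144926 232.98553276]
 [201.53922891 231.05425606]] seen 213.0 233.7037037037037 203.0 232.4074074074074
```

apply_moves([
  [0.05, -0.006, 0.005, 0, 0, 0, 0],
  [0.12, -0.006, 0.005, 0, 0, 0, 0],
  [0.2, -0.006, 0.005, 0, 0, 0, 0],
  [0.24, -0.007, 0.005, 0, 0, 0, 0],
  [0.28, -0.007, 0.005, 0, 0, 0, 0],
  [0.28, -0.007, 0.005, 0, 0, 0, 0],
  [0.28, -0.007, 0.005, 0, 0, 0, 0],
])

```text
time_s: 19.25
tool_pos: [0.579, -0.0599, 0.1435]
tool_rot: [-180.0, 0.0, 91.2]
force: [0.7, -0.3, -2.0]
grip_width: 0.0158
grasp_force: 30.0
```

apply_moves([
  [0.06, 0.002, 0, 0, 0, 0, 0],
  [0.12, 0.002, 0, 0, 0, 0, 0],
  [0.18, 0.002, 0, 0, 0, 0, 0],
  [0.24, 0.002, 0, 0, 0, 0, 0],
  [0.3, 0.002, 0, 0, 0, 0, 0],
  [0.3, 0.002, 0, 0, 0, 0, 0],
  [0.3, 0.002, 0, 0, 0, 0, 0],
])

```text
time_s: 19.95
tool_pos: [0.5781, 0.0006, 0.1435]
tool_rot: [-180.0, 0.0, 91.3]
force: [-0.6, -1.2, -0.7]
grip_width: 0.0159
grasp_force: 30.0
```

apply_moves([
  [0.04, 0, 0, 0, 0, 0, 0],
  [0.08, 0, 0, 0, 0, 0, 0],
  [0.11, 0, 0, 0, 0, 0, 0],
  [0.13, 0, 0, 0, 0, 0, 0],
  [0.14, 0, 0, 0, 0, 0, 0],
  [0.14, 0, 0, 0, 0, 0, 0],
  [0.14, 0, 0, 0, 0, 0, 0],
])

```text
time_s: 20.65
tool_pos: [0.5775, 0.0281, 0.1435]
tool_rot: [-180.0, 0.0, 91.2]
force: [-0.2, 0.7, -1.4]
grip_width: 0.0158
grasp_force: 30.0
```

Push slightly further until the shoulder touches.

apply_moves([
  [0.005, 0, 0, 0, 0, 0, 0],
  [0.01, 0, 0, 0, 0, 0, 0],
  [0.015, 0, 0, 0, 0, 0, 0],
  [0.02, 0, 0, 0, 0, 0, 0],
  [0.02, 0, 0, 0, 0, 0, 0],
])

```text
time_s: 21.15
tool_pos: [0.5776, 0.0291, 0.1435]
tool_rot: [-180.0, 0.2, 91.1]
force: [-1.1, -7.9, -0.5]
grip_width: 0.0157
grasp_force: 30.0
```

apply_moves([
  [-0.004, 0, 0, 0, 0, 0, 0],
  [-0.004, 0, 0, 0, 0, 0, 0.5],
  [-0.004, 0, 0, 0, 0, 0, 0.5],
  [-0.004, 0, 0, 0, 0, 0, 0.5],
  [-0.004, 0, 0, 0, 0, 0, 0.5],
  [-0.004, 0, 0, 0, 0, 0, 0.5],
  [-0.004, 0, 0, 0, 0, 0, 0.5],
  [-0.004, 0, 0, 0, 0, 0, 0.5],
  [-0.004, 0, -0.1, 0, 0, 0, 0.5],
  [-0.004, 0, -0.3, 0, 0, 0, 0.5],
  [-0.004, 0, -0.6, 0, 0, 0, 0.5],
  [-0.15, 0, -0.8, 0, 0, 0, 0.5],
  [-0.15, 0, -0.8, 0, 0, 0, 0.5],
  [-0.15, 0, -0.8, 0, 0, 0, 0.5],
])

```text
time_s: 22.55
tool_pos: [0.579, 0.0013, 0.305]
tool_rot: [179.8, 0.0, 91.1]
force: [-0.1, 0.6, -0.8]
grip_width: 0.0435
grasp_force: 0.0
```

```bash
python3 - <<'E'
from cell import env,viewer
from h import *
o=env.get_obs(); print(o['time_s'],o['tool_pos'],o['force'],o['grip_width'])
im=viewer.read_camera('wrist'); s=viewer.read_camera('side')
a=cv2.resize(im[0:290,156:356,::-1],None,fx=2,fy=2,interpolation=cv2.INTER_CUBIC)
b=cv2.resize(s[200:330,150:250,::-1],None,fx=4,fy=580/130,interpolation=cv2.INTER_CUBIC)
cv2.imwrite('pics/w7.png',np.hstack([a,b]))
E
```

```text
22.55 [0.57895029 0.00127504 0.30495528] [-0.10416288  0.63805785 -0.82260718] 0.04352892894476184
```

View pics/w7.png

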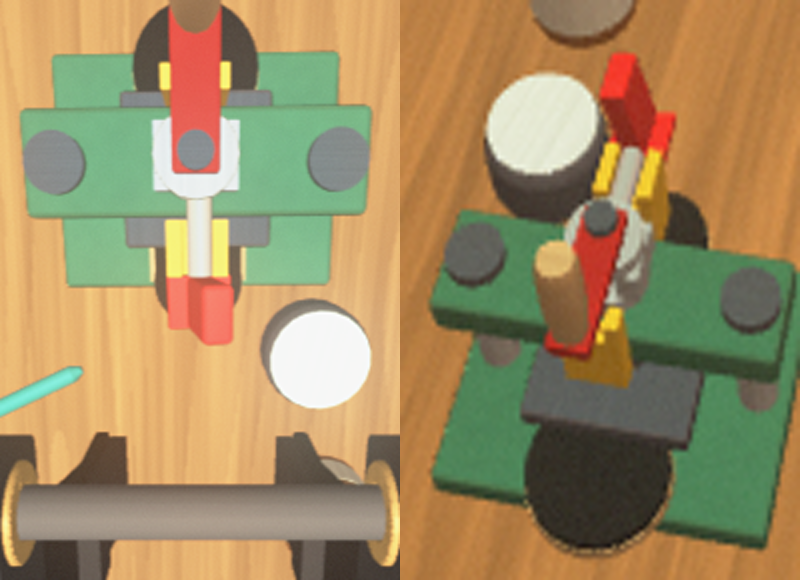

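apply_moves([
  [0, 0, 0, 0, 0, 0, 0.5],
  [0, 0, 0, 0, 0, 0, 0.5],
  [0, 0, 0, 0, 0, 0, 0.5],
  [0, 0, 0, 0, 0, 0, 0.5],
  [0, 0, 0, 0, 0, 0, 0.5],
  [0, 0, 0, 0, 0, 0, 0.5],
  [0, 0, 0, 0, 0, 0, 0.5],
  [0, 0, 0, 0, 0, 0, 0.5],
  [0, 0, 0, 0, 0, 0, 0.5],
  [0, 0, 0, 0, 0, 0, 0.5],
])

```text
time_s: 23.65
tool_pos: [0.5781, 0.0024, 0.3035]
tool_rot: [180.0, 0.0, 91.2]
force: [0.7, 0.3, -0.0]
grip_width: 0.0436
grasp_force: 0.0
```

```bash
python3 - <<'E'
from cell import env,viewer
from h import *
def red(im):
    h=cv2.cvtColor(im,cv2.COLOR_RGB2HSV); m=((h[...,0]<6)|(h[...,0]>174))&(h[...,1]>140)&(h[...,2]>90); m[:135]=0; m[180:]=0
    ys,xs=np.nonzero(m); return len(xs),xs.min(),xs.max(),ys.min(),ys.max(),xs.mean(),ys.mean()
a=viewer.read_camera('wrist'); print(red(a))
b=cv2.imread('pics/w7.png')[:, :400, ::-1]; b=cv2.resize(b,(200,290),interpolation=cv2.INTER_AREA); r=red(np.ascontiguousarray(b)); print(r)
for _ in range(4): a=viewer.read_camera('wrist')
print(red(a))
E
```

```text
(940, np.int64(241), np.int64(273), np.int64(139), np.int64(173), np.float64(258.2159574468085), np.float64(154.9031914893617))
(896, np.int64(83), np.int64(116), np.int64(138), np.int64(171), np.float64(100.57366071428571), np.float64(153.58816964285714))
(941, np.int64(241), np.int64(273), np.int64(139), np.int64(173), np.float64(258.22635494155156), np.float64(154.86078639744952))
```

```bash
python3 -c "
from cell import env
print(env.sign_off())"
```

```text
the job is handed in; nothing more can be done
None
```

The job is handed in: I wound the crank about two turns until the hole lined up, then pushed the red pin in until its shoulder met the guide and let go. In the last pictures the pin was at rest, with its handle leaning slightly in the groove, and I saw no sign that the jar, tin, bottle or hammer was touched. Sign-off returned no verdict.

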